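# Put the washed blue beaker on the free drying peg

### The job

The washed beakers are standing upside down on the grey mat. Take the blue one and hang it, still upside down, over the free drying peg: lower it (do not drop it) until its rim rests flat on the black dish, and let go. Leave the green beaker and the yellow one, which is already drying on the other peg, where they are.

Things in the scene. Friction and masses are not known exactly. Their poses are not given: they have to be found in the camera images.
- blue_mid (a point): Blue beaker: a plain straight-sided plastic beaker, 54 mm outside diameter, 75 mm tall, wall 2.5 mm, closed base 4 mm thick, standing upside down (mouth down, closed base up). The point is its centre, half-way up, 37.5 mm above the mouth's rim; z points up towards the closed base. About 60 g. Starts on a thin grey mat (160 x 270 x 3 mm) at the robot's left, 115 to 160 mm from the green beaker, centre to centre; which of the two is on which side varies.
- stand_free_foot (a point): Foot of the free drying peg, on its axis, where it meets the top of its dish. The fixed stand is a black round dish, 100 mm in diameter and 8 mm thick, with an upright white peg at its centre, 14 mm in diameter, rising 50 mm above this point, with a rounded tip. z points up. Two such stands are at the robot's right; this is the one without a beaker. Inside a beaker the peg has some 17 mm of play all round and does not reach its closed base.
- green_mid (a point): Green beaker (bystander, on the mat): a plain straight-sided plastic beaker, 54 mm outside diameter, 75 mm tall, wall 2.5 mm, closed base 4 mm thick, standing upside down (mouth down, closed base up). The point is its centre, half-way up, 37.5 mm above the mouth's rim; z points up towards the closed base. About 60 g.
- yellow_mid (a point): Yellow beaker (bystander, already over the peg of the other, identical stand, rim on its dish): a plain straight-sided plastic beaker, 54 mm outside diameter, 75 mm tall, wall 2.5 mm, closed base 4 mm thick, standing upside down (mouth down, closed base up). The point is its centre, half-way up, 37.5 mm above the mouth's rim; z points up towards the closed base. About 60 g.
Things that resemble listed ones, but are neither listed nor needed, are in the scene too. What is shaped like the part that bears stand_free_foot but orange is not meant.

How it is judged:
By the outcome, as a careful person would: the job done as asked, in the order asked, and still so for the second after the job is handed in, with the robot touching nothing.
It also fails if it takes over 38 s, if anything falls off the work surface, if the arm or the gripper's body presses on something with over 40 N, if the wrist force passes 120 N, or if a joint passes its speed limit or range.

### The arm

A 6-joint arm with a two-finger parallel gripper is mounted at the origin on the work surface. World frame = base frame: x ahead of the robot, y to its left, z up, the work surface at z = 0. Lengths are in m, angles in degrees, forces in N, time in s.
With the tool pointing down it reaches from about 0.375 to 0.9 m from the base axis. Payload 3.1 kg.
Tool frame: the origin (TCP) lies at the very end of the fingers, on their centre line; the grasp point (between the pads) lies 19 mm behind it; z points along the fingers, y is the line along which they close (so a half turn about z gives the same grasp; the last joint's range is limited). The gripper opens to 87 mm and grips with 3 to 60 N. Pads are 19 mm wide; open, the fingers measure 117 mm over their backs; the gripper's body (75 mm by 190 mm) begins 51 mm behind the grasp point.
Start: joints at [65.804, 30.224, 82.088, -0, 67.689, -10.227], TCP at [0.151, 0.607, 0.223] pointing down, gripper open.
Joint ranges: [-176.69, 176.69], [-43.24, 126.21], [12.49, 139.97], [-82, 262], [0, 151.66], [-163.58, 163.58]. Speed limits (degrees/s): [159.86, 159.86, 180, 180, 180, 180].

### API

Orientations are given as a 3x3 rotation matrix whose columns are the frame's x, y, z axes.
In Python, from rig import bot gives the robot as it stands.
- The arm moves only by the tool move_arm, never from a script. Its argument "increments" is a list of rows, each an object with "xyz": the shift along the tool's x, y, z in mm, a list of three; "roll": the turn about the tool's z in rad; "grip": the opening in per cent of the stroke, from 0 (shut) to 100 (fully open). A call has 1 to 5 rows; each row shifts and turns the commanded pose from where the row before left it, along the tool's axes as they then stand; what a row does not reach is not made up. A row lasts 1/12 s, in which the tool goes at most 41.7 mm and 7.16 degrees, less where a joint would pass 70% of its speed; a pose out of reach is approached as far as the arm can. A call is refused whole if a number of a shift passes 41.7 or a number of a turn 0.125, either way. A call with a gripper value outside its range is refused whole. The fingers move at their own pace and stop on an object; the grip force is fixed at half the most. Time passes only in rows, so rows that do not move let the fingers close. It gives the time, the measured TCP pose, the force, the opening and the grip force at its end, in the units of the state.
- bot.read_state(): the state, without advancing time (a new reading comes with each control period).
- bot.capture(name): name is "scene" or "top"; returns (picture, depth): 480x640x3 uint8, red, green, blue; 480x640 float32, m along the optical axis (not along the pixel's ray), 0 where there is no reading.
- bot.camera_model(name): a dict with "intrinsics" (3x3 intrinsics, pixels), "rvec" (rotation vector, rad) and "tvec" (3), from world to camera coordinates, as OpenCV has them. Camera axes: x right, y down, z forward; pixel columns grow to the right and rows downward; lengths in m; the calibration is good to about 2 mm. A picture is of the moment at which its call begins. camera_model takes no time and is no camera call.
- bot.hand_in(): hands the job in; it is judged then, once.
Trained networks look in the newest picture that a camera, given by its name, has taken for a name from the list of things; names that differ only in an ending like _2 or _b are one class to them, and where a whole thing is asked for, a point or a joint stands for the part that bears it (a point fixed in the world has none). Each returns a list of dicts, best first, with "conf" (0 to 1); they miss things now and then, are a little off and sometimes report something else, mostly with a low value. They report only what shows in the picture. A call takes as long as a camera call. They do not tell look-alikes from the thing itself.
- bot.spot_in(label, camera): "at" ([x, y, z] in m, in the coordinates of the camera as it stood for that picture, good to about 4 mm: the middle of the surface that is visible of it).
- bot.trace(label, camera): "mask" (480x640 bool, what is visible of it).
The state is a dict: "time_s": time; "joint_positions": joint angles; "qvel": joint speeds; "tau": joint torques, N m; "position": TCP position; "tcp_rot": TCP orientation; "force": force on the tool from outside, world axes, zero at the start; "moment": the same for the moment, N m; "opening": opening from 0.0 (shut) to 1.0 (fully open); "grasp_force": force on a finger pad.
Only numpy, scipy, OpenCV 4.12 (cv2) and the standard library are available. Lean on these libraries where they do the work, as an engineer would, in place of code of your own. Each camera call takes 0.05 s, during which the arm holds its last target. There are 200 camera calls.

## Working session

There is one attempt and no reset: what is moved stays moved. The work goes in short steps, Python scripts to look and compute and a tool call to move; the robot and the scene stay as the last step left them, time stands still between calls to the robot, and variables do not carry over. Pictures are saved under pics/ and viewed, at most 10 in all, crops included, and the job is handed in when it is done.

Besides the shell and the picture viewer there is one more tool, called after "Request:" in YAML: its name, and indented under it one key for each argument. move_arm: Moves the arm, as the interface text tells. Its arguments: {"type":"object","properties":{"increments":{"type":"array"}},"required":["increments"]}

```bash
mkdir -p pics; cat > h.py <<'E'
import numpy as np, cv2
from rig import bot
def w(p,c):
    m=bot.camera_model(c); R=cv2.Rodrigues(np.array(m['rvec'],float))[0]
    return (np.asarray(p)-np.array(m['tvec']).ravel())@R
def cloud(mask,d,c):
    K=np.array(bot.camera_model(c)['intrinsics']); v,u=np.nonzero(mask&(d>0)); z=d[v,u]
    return w(np.c_[(u-K[0,2])*z/K[0,0],(v-K[1,2])*z/K[1,1],z],c)
E
python3 - <<'E'
from h import *
np.set_printoptions(precision=4,suppress=True)
ims=[]
for c in('scene','top'):
    im,d=bot.capture(c); np.save(c+'_d.npy',d); cv2.imwrite(f'pics/{c}0.png',im[:,:,::-1])
    for l in('blue_mid','green_mid','yellow_mid','stand_free_foot'):
        for r in bot.trace(l,c):
            P=cloud(r['mask'],d,c); v,u=np.nonzero(r['mask'])
            print(c,l,round(r['conf'],2),'px',u.mean().round(),v.mean().round(),'med',np.median(P,0),'lo',np.percentile(P,2,0),'hi',np.percentile(P,98,0),im[r['mask']].mean(0).round())
s=bot.read_state();print(s['position'],s['tcp_rot'],s['time_s'],s['opening'])
E
```

```text
scene blue_mid 0.96 px 405.0 277.0 med [0.538  0.1593 0.0698] lo [0.5062 0.1268 0.0078] hi [0.5551 0.176  0.0814] [ 29.  57. 124.]
scene green_mid 0.62 px 405.0 277.0 med [0.5388 0.1596 0.0698] lo [0.5072 0.1284 0.0077] hi [0.5552 0.176  0.0814] [ 27.  56. 124.]
scene green_mid 0.58 px 442.0 331.0 med [0.559  0.2893 0.0734] lo [0.5254 0.26   0.0091] hi [0.5745 0.3071 0.0813] [34. 96. 47.]
scene yellow_mid 0.86 px 318.0 147.0 med [ 0.4713 -0.244   0.0632] lo [ 0.4389 -0.3093  0.0068] hi [ 0.4896 -0.2307  0.0867] [178. 144.  56.]
scene stand_free_foot 0.71 px 338.0 230.0 med [ 0.5506 -0.0457  0.0085] lo [ 0.501  -0.0956  0.0022] hi [ 0.5925 -0.004   0.0522] [35. 33. 34.]
top blue_mid 0.61 px 249.0 263.0 med [0.5266 0.1454 0.0774] lo [0.5028 0.1231 0.0044] hi [0.552  0.1729 0.0829] [34. 54. 93.]
top green_mid 0.92 px 185.0 253.0 med [0.5455 0.2748 0.0768] lo [0.5201 0.2547 0.0016] hi [0.5731 0.305  0.0822] [40. 76. 48.]
top yellow_mid 0.6 px 452.0 297.0 med [ 0.4628 -0.2523  0.0827] lo [ 0.438  -0.2807  0.0233] hi [ 0.4866 -0.2313  0.0879] [126. 107.  51.]
top stand_free_foot 0.61 px 329.0 172.0 med [ 0.7208 -0.0111  0.0081] lo [ 0.6774 -0.0553  0.0027] hi [0.7663 0.033  0.0456] [135.  78.  46.]
top stand_free_foot 0.59 px 348.0 256.0 med [ 0.5448 -0.0514  0.0084] lo [ 0.5009 -0.0954  0.0029] hi [ 0.5886 -0.0079  0.0453] [27. 28. 28.]
[0.1508 0.6065 0.2225] [[-0.9704  0.2414 -0.    ]
 [ 0.2414  0.9704 -0.0001]
 [ 0.     -0.0001 -1.    ]] 0.5 1.001927123037969
```

View pics/scene0.png

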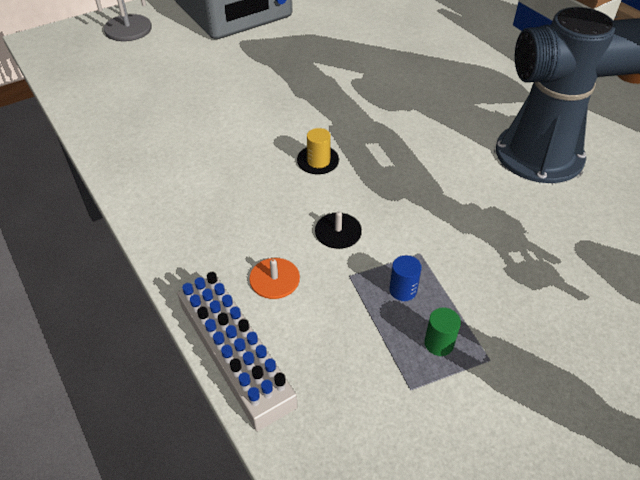

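View pics/top0.png

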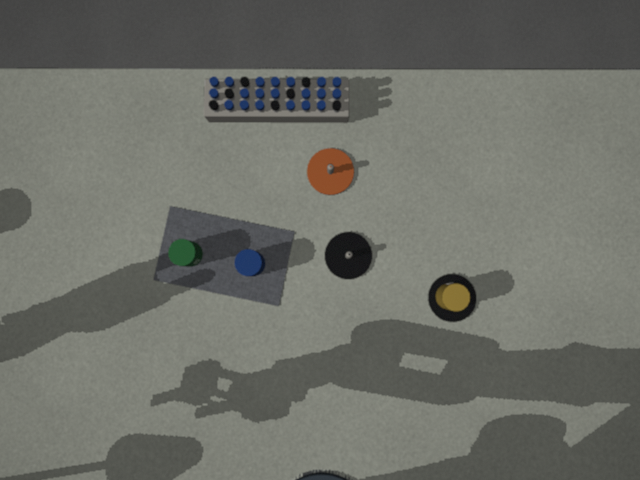

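The blue beaker is at scene (405,277) / top (249,263), and green is next to it at scene (442,331). The free black stand is at scene (338,230) / top (348,256). The orange look-alike is at top (330,171), and yellow is on the far stand. Next I'll refine the centres.

```bash
cat >> h.py <<'E'
from scipy.optimize import least_squares
def circ(P):
    h=cv2.convexHull(P[:,:2].astype(np.float32))[:,0]
    (x,y),r=cv2.minEnclosingCircle(h); return round(x,4),round(y,4),round(r,4)
def rel(p):
    s=bot.read_state(); return (np.array(p)-s['position'])@np.array(s['tcp_rot'])*1000
E
python3 - <<'E'
from h import *
for c in('scene','top'):
    im,d=bot.capture(c)
    for l,a,b in(('blue_mid',.072,.09),('green_mid',.072,.09),('stand_free_foot',.0055,.011),('stand_free_foot',.03,.07)):
        for r in bot.trace(l,c):
            m=cv2.erode(r['mask'].astype(np.uint8),np.ones((2,2)))>0 if 0 else r['mask']
            P=cloud(m,d,c); P=P[(P[:,2]>a)&(P[:,2]<b)]
            if len(P)>3: print(c,l,a,round(r['conf'],2),len(P),circ(P),P[:,:2].mean(0).round(4),((P.min(0)+P.max(0))/2).round(4),np.median(P[:,2]).round(4))
E
```

```text
scene blue_mid 0.072 0.92 532 (0.5275, 0.1503, 0.0283) [0.5304 0.1513] [0.5283 0.1501 0.0783] 0.0784
scene green_mid 0.072 0.62 685 (0.5477, 0.2801, 0.028) [0.5491 0.2819] [0.5478 0.2807 0.0774] 0.0783
scene stand_free_foot 0.0055 0.91 976 (0.5466, -0.0503, 0.0522) [ 0.5486 -0.0469] [ 0.5475 -0.0501  0.0083] 0.0085
scene stand_free_foot 0.0055 0.62 1241 (0.7229, -0.0123, 0.0514) [ 0.7259 -0.0089] [ 0.7244 -0.0123  0.0083] 0.0085
scene stand_free_foot 0.03 0.91 71 (0.5483, -0.0482, 0.0076) [ 0.5484 -0.0481] [ 0.5481 -0.0482  0.0456] 0.0479
scene stand_free_foot 0.03 0.62 89 (0.7242, -0.0128, 0.0081) [ 0.7254 -0.0097] [ 0.724  -0.0123  0.046 ] 0.0475
top blue_mid 0.072 0.92 566 (0.5275, 0.1491, 0.0271) [0.5272 0.149 ] [0.5266 0.1497 0.0782] 0.0781
top green_mid 0.072 0.91 559 (0.5473, 0.2801, 0.0271) [0.5471 0.2795] [0.5475 0.2796 0.0788] 0.078
top stand_free_foot 0.0055 0.66 1232 (0.5457, -0.0509, 0.0499) [ 0.5453 -0.0508] [ 0.5458 -0.0507  0.0083] 0.0081
top stand_free_foot 0.0055 0.61 1227 (0.7226, -0.012, 0.05) [ 0.7226 -0.0118] [ 0.7219 -0.0121  0.0082] 0.0081
top stand_free_foot 0.03 0.66 36 (0.5453, -0.0504, 0.0069) [ 0.5449 -0.0502] [ 0.5447 -0.0503  0.0551] 0.0565
top stand_free_foot 0.03 0.61 43 (0.7226, -0.012, 0.0072) [ 0.7208 -0.0121] [ 0.7226 -0.0121  0.0467] 0.0556
```

Request:
move_arm:
  increments:
    - {"xyz":[-20,-15,0],"roll":0,"grip":100}
    - {"xyz":[-31,-23,0],"roll":0,"grip":100}
    - {"xyz":[-31,-23,0],"roll":0,"grip":100}
    - {"xyz":[-31,-23,0],"roll":0,"grip":100}
    - {"xyz":[-31,-23,0],"roll":0,"grip":100}

```text
time_s: 1.42
position: [0.2654, 0.4667, 0.2227]
tcp_rot: [[-0.971, 0.24, 0.0], [0.24, 0.971, 0.0], [-0.0, 0.0, -1.0]]
force: [0.5, -0.5, 0.3]
opening: 0.996
grasp_force: 0.0
```

Request:
move_arm:
  increments:
    - {"xyz":[-31,-23,0],"roll":0,"grip":100}
    - {"xyz":[-31,-23,0],"roll":0,"grip":100}
    - {"xyz":[-31,-23,0],"roll":0,"grip":100}
    - {"xyz":[-31,-23,0],"roll":0,"grip":100}
    - {"xyz":[-31,-23,0],"roll":0,"grip":100}

```text
time_s: 1.83
position: [0.3884, 0.3174, 0.2228]
tcp_rot: [[-0.97, 0.241, 0.001], [0.241, 0.97, 0.0], [-0.0, 0.0, -1.0]]
force: [0.8, 1.0, 1.1]
opening: 0.998
grasp_force: 0.0
```

Request:
move_arm:
  increments:
    - {"xyz":[-31,-23,0],"roll":0,"grip":100}
    - {"xyz":[-31,-23,0],"roll":0,"grip":100}
    - {"xyz":[-31,-23,0],"roll":0,"grip":100}
    - {"xyz":[-31,-23,0],"roll":0,"grip":100}
    - {"xyz":[-15,-11,0],"roll":0,"grip":100}

```text
time_s: 2.25
position: [0.5009, 0.182, 0.2229]
tcp_rot: [[-0.97, 0.244, 0.003], [0.244, 0.97, -0.001], [-0.003, -0.0, -1.0]]
force: [1.0, 1.3, 0.3]
opening: 1.003
grasp_force: 0.0
```

```bash
python3 -c "
from h import *
s=bot.read_state();print(s['time_s'],s['position'],s['tcp_rot'],s['force'],rel([.5275,.1497,.034]))"
```

```text
2.25 [0.50090594 0.18200137 0.22292858] [[-9.69704659e-01  2.44257858e-01  3.31255912e-03]
 [ 2.44256022e-01  9.69710310e-01 -9.54020253e-04]
 [-3.44524967e-03 -1.16005372e-04 -9.99994058e-01]] [0.98440578 1.33878461 0.32889026] [-33.0272859 -24.8052445 189.0463642]
```

Request:
move_arm:
  increments:
    - {"xyz":[-20,-15,10],"roll":0,"grip":100}
    - {"xyz":[-13,-10,25],"roll":0,"grip":100}
    - {"xyz":[0,0,30],"roll":0,"grip":100}
    - {"xyz":[0,0,15],"roll":0,"grip":100}
    - {"xyz":[0,0,0],"roll":0,"grip":100}

```text
time_s: 2.67
position: [0.521, 0.1523, 0.1393]
tcp_rot: [[-0.97, 0.243, -0.008], [0.243, 0.97, -0.001], [0.007, -0.002, -1.0]]
force: [-0.7, 0.8, 0.3]
opening: 1.0
grasp_force: 0.0
```

```bash
python3 -c "
from h import *
im,d=bot.capture('scene'); cv2.imwrite('pics/s1.png',cv2.resize(im[180:380,300:500,::-1],(600,600)))
s=bot.read_state();print(s['time_s'],s['position'],s['tcp_rot'],s['force'],rel([.5275,.1497,.034]))"
```

```text
2.7167 [0.52224081 0.15277325 0.14105686] [[-9.70281805e-01  2.41941100e-01 -4.20978354e-03]
 [ 2.41944573e-01  9.70290016e-01 -3.28703443e-04]
 [ 4.00518407e-03 -1.33746925e-03 -9.99991085e-01]] [ 0.71986096 -0.18787398  0.20922127] [ -6.27523299  -1.56634663 107.03477618]
```

View pics/s1.png

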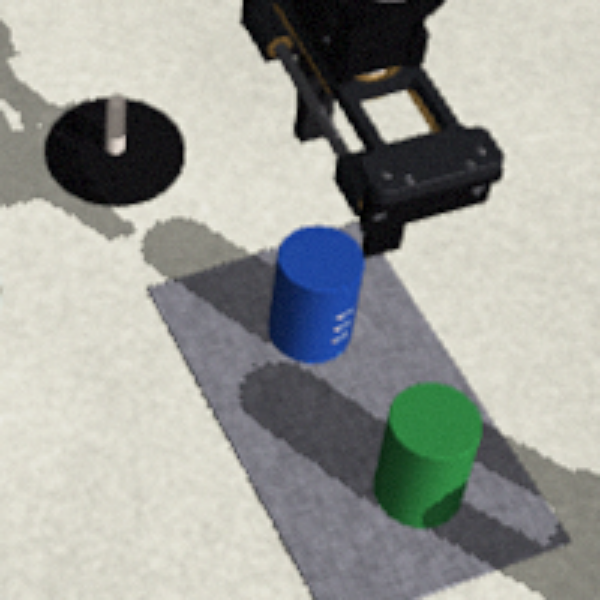

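The crop shows the open gripper above and straddling blue (crop 318,290). Green (430,455) is well clear.

Request:
move_arm:
  increments:
    - {"xyz":[-6,-1.5,10],"roll":0,"grip":100}
    - {"xyz":[0,0,20],"roll":0,"grip":100}
    - {"xyz":[0,0,15],"roll":0,"grip":100}
    - {"xyz":[0,0,0],"roll":0,"grip":100}
    - {"xyz":[0,0,0],"roll":0,"grip":100}

```text
time_s: 3.13
position: [0.5295, 0.1504, 0.0979]
tcp_rot: [[-0.971, 0.241, 0.001], [0.241, 0.971, 0.0], [-0.001, 0.0, -1.0]]
force: [0.9, 0.2, 0.2]
opening: 1.004
grasp_force: 0.0
```

```bash
python3 -c "
from h import *
s=bot.read_state();print(s['time_s'],s['position'],s['tcp_rot'],s['force'],rel([.5275,.1497,.034]))"
```

```text
3.1333 [0.5294616  0.15041745 0.09792204] [[-9.70530639e-01  2.40976691e-01  7.16510115e-04]
 [ 2.40976757e-01  9.70530887e-01  5.83871257e-06]
 [-6.93988204e-04  1.78328933e-04 -9.99999743e-01]] [0.90080232 0.1639145  0.21975344] [ 1.77526629 -1.18040666 63.92061209]
```

Request:
move_arm:
  increments:
    - {"xyz":[1.5,-1,15],"roll":0,"grip":100}
    - {"xyz":[0,0,20],"roll":0,"grip":100}
    - {"xyz":[0,0,18],"roll":0,"grip":100}
    - {"xyz":[0,0,8],"roll":0,"grip":100}
    - {"xyz":[0,0,0],"roll":0,"grip":100}

```text
time_s: 3.55
position: [0.5271, 0.1497, 0.0362]
tcp_rot: [[-0.97, 0.241, -0.001], [0.241, 0.97, -0.0], [0.001, -0.0, -1.0]]
force: [0.6, 0.1, 0.1]
opening: 1.002
grasp_force: 0.0
```

Request:
move_arm:
  increments:
    - {"xyz":[0,0,0],"roll":0,"grip":85}
    - {"xyz":[0,0,0],"roll":0,"grip":75}
    - {"xyz":[0,0,0],"roll":0,"grip":66}
    - {"xyz":[0,0,0],"roll":0,"grip":60}
    - {"xyz":[0,0,0],"roll":0,"grip":55}

```text
time_s: 3.97
position: [0.5277, 0.1497, 0.0373]
tcp_rot: [[-0.97, 0.241, 0.001], [0.241, 0.97, 0.0], [-0.001, 0.0, -1.0]]
force: [0.9, 0.0, 0.2]
opening: 0.707
grasp_force: 0.0
```

Request:
move_arm:
  increments:
    - {"xyz":[0,0,0],"roll":0,"grip":50}
    - {"xyz":[0,0,0],"roll":0,"grip":50}
    - {"xyz":[0,0,0],"roll":0,"grip":50}

```text
time_s: 4.22
position: [0.5274, 0.1497, 0.037]
tcp_rot: [[-0.97, 0.241, 0.001], [0.241, 0.97, 0.0], [-0.001, 0.0, -1.0]]
force: [0.4, 0.1, 2.9]
opening: 0.622
grasp_force: 30.0
```

Request:
move_arm:
  increments:
    - {"xyz":[0,0,-8],"roll":0,"grip":50}
    - {"xyz":[0,0,-20],"roll":0,"grip":50}
    - {"xyz":[0,0,-30],"roll":0,"grip":50}
    - {"xyz":[0,0,-30],"roll":0,"grip":50}
    - {"xyz":[0,0,-12],"roll":0,"grip":50}

```text
time_s: 4.63
position: [0.5289, 0.1498, 0.1402]
tcp_rot: [[-0.97, 0.241, 0.005], [0.241, 0.97, 0.0], [-0.005, 0.002, -1.0]]
force: [-0.3, 0.3, -0.4]
opening: 0.617
grasp_force: 30.0
```

```bash
python3 -c "
from h import *
s=bot.read_state();print(s['time_s'],s['position'],s['force'],s['opening'],s['grasp_force'],rel([.546,-.0507,.042]))"
```

```text
4.6333 [0.52886518 0.14982374 0.14016427] [-0.3472165   0.26502298 -0.44675092] 0.616603717725835 29.95294566193479 [ -64.53283341 -190.62394752   98.1713876 ]
```

Held and lifted. Next, move over the peg.

Request:
move_arm:
  increments:
    - {"xyz":[-5,-15,0],"roll":0,"grip":50}
    - {"xyz":[-10,-30,0],"roll":0,"grip":50}
    - {"xyz":[-12,-36,0],"roll":0,"grip":50}
    - {"xyz":[-12,-36,0],"roll":0,"grip":50}
    - {"xyz":[-11,-33,0],"roll":0,"grip":50}

```text
time_s: 5.05
position: [0.5393, -0.0096, 0.1369]
tcp_rot: [[-0.971, 0.241, 0.0], [0.241, 0.971, -0.0], [-0.0, -0.0, -1.0]]
force: [1.3, -0.3, -1.0]
opening: 0.618
grasp_force: 30.0
```

Request:
move_arm:
  increments:
    - {"xyz":[-9,-27,0],"roll":0,"grip":50}
    - {"xyz":[-5,-14,0],"roll":0,"grip":50}
    - {"xyz":[0,0,0],"roll":0,"grip":50}
    - {"xyz":[0,0,0],"roll":0,"grip":50}
    - {"xyz":[0,0,0],"roll":0,"grip":50}

```text
time_s: 5.47
position: [0.5425, -0.0503, 0.1365]
tcp_rot: [[-0.97, 0.241, -0.001], [0.241, 0.97, 0.001], [0.001, 0.001, -1.0]]
force: [-0.2, -1.4, -1.2]
opening: 0.621
grasp_force: 30.0
```

```bash
python3 -c "
from h import *
im,d=bot.capture('scene'); cv2.imwrite('pics/s2.png',cv2.resize(im[120:320,240:440,::-1],(600,600)))
for r in bot.trace('blue_mid','scene'):
  P=cloud(r['mask'],d,'scene'); print(r['conf'],np.percentile(P,2,0),np.percentile(P,98,0))
s=bot.read_state();print(s['time_s'],s['position'],s['force'],s['opening'],s['grasp_force'],rel([.546,-.0507,.042]))"
```

```text
0.57 [ 0.53263764 -0.060647    0.10380633] [ 0.57040019 -0.02359875  0.17639358]
5.5667 [ 0.54264813 -0.04977431  0.13652328] [-0.134062   -0.0268328  -0.38037703] 0.623056394706897 29.952888697298476 [-3.56410117 -0.12636992 94.51996095]
```

View pics/s2.png

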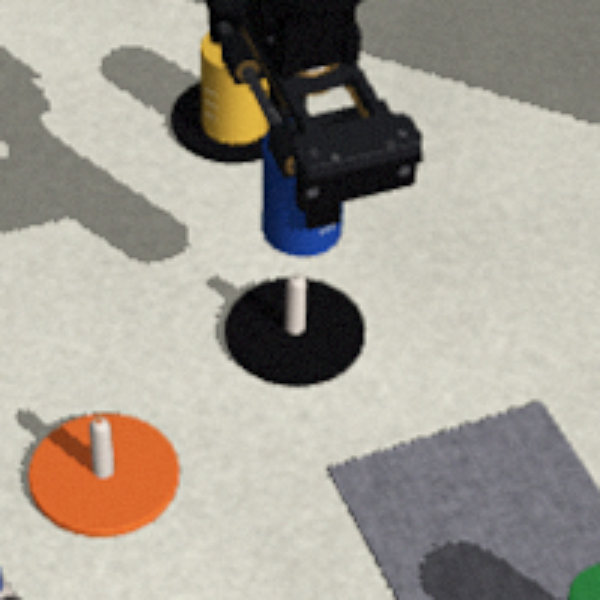

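Blue hangs upright over the peg (crop 297,280), with its rim about 44 mm above the peg tip. I'll lower it in stages.

Request:
move_arm:
  increments:
    - {"xyz":[-3,0,8],"roll":0,"grip":50}
    - {"xyz":[0,0,16],"roll":0,"grip":50}
    - {"xyz":[0,0,16],"roll":0,"grip":50}
    - {"xyz":[0,0,8],"roll":0,"grip":50}
    - {"xyz":[0,0,0],"roll":0,"grip":50}

```text
time_s: 5.98
position: [0.5446, -0.0507, 0.0864]
tcp_rot: [[-0.971, 0.24, -0.004], [0.24, 0.971, 0.001], [0.005, 0.0, -1.0]]
force: [1.3, 0.1, -1.2]
opening: 0.62
grasp_force: 30.0
```

Request:
move_arm:
  increments:
    - {"xyz":[0,0,8],"roll":0,"grip":50}
    - {"xyz":[0,0,12],"roll":0,"grip":50}
    - {"xyz":[0,0,8],"roll":0,"grip":50}
    - {"xyz":[0,0,4],"roll":0,"grip":50}
    - {"xyz":[0,0,0],"roll":0,"grip":50}

```text
time_s: 6.4
position: [0.5457, -0.0517, 0.0558]
tcp_rot: [[-0.97, 0.241, -0.001], [0.241, 0.97, 0.0], [0.001, 0.0, -1.0]]
force: [-0.3, -0.1, -0.6]
opening: 0.622
grasp_force: 30.0
```

Request:
move_arm:
  increments:
    - {"xyz":[0,0,4],"roll":0,"grip":50}
    - {"xyz":[0,0,4],"roll":0,"grip":50}
    - {"xyz":[0,0,2],"roll":0,"grip":50}
    - {"xyz":[0,0,0],"roll":0,"grip":50}
    - {"xyz":[0,0,0],"roll":0,"grip":50}

```text
time_s: 6.82
position: [0.5461, -0.0519, 0.0466]
tcp_rot: [[-0.97, 0.241, -0.0], [0.241, 0.97, -0.0], [0.0, -0.0, -1.0]]
force: [0.0, -0.1, -0.4]
opening: 0.618
grasp_force: 30.0
```

Request:
move_arm:
  increments:
    - {"xyz":[0,0,1],"roll":0,"grip":50}
    - {"xyz":[0,0,1],"roll":0,"grip":50}
    - {"xyz":[0,0,0],"roll":0,"grip":50}
    - {"xyz":[0,0,0],"roll":0,"grip":50}

```text
time_s: 7.15
position: [0.5461, -0.0519, 0.0446]
tcp_rot: [[-0.97, 0.241, -0.0], [0.241, 0.97, -0.0], [0.0, -0.0, -1.0]]
force: [-0.6, 0.2, -0.7]
opening: 0.621
grasp_force: 30.0
```

Request:
move_arm:
  increments:
    - {"xyz":[0,0,1],"roll":0,"grip":50}
    - {"xyz":[0,0,0.5],"roll":0,"grip":50}
    - {"xyz":[0,0,0],"roll":0,"grip":50}
    - {"xyz":[0,0,0],"roll":0,"grip":50}

```text
time_s: 7.48
position: [0.5461, -0.0519, 0.043]
tcp_rot: [[-0.97, 0.241, -0.0], [0.241, 0.97, 0.0], [0.0, -0.0, -1.0]]
force: [-0.2, 0.3, -1.2]
opening: 0.617
grasp_force: 30.0
```

Request:
move_arm:
  increments:
    - {"xyz":[0,0,0.5],"roll":0,"grip":50}
    - {"xyz":[0,0,0.3],"roll":0,"grip":50}
    - {"xyz":[0,0,0],"roll":0,"grip":50}
    - {"xyz":[0,0,0],"roll":0,"grip":50}

```text
time_s: 7.82
position: [0.5461, -0.0519, 0.0422]
tcp_rot: [[-0.97, 0.241, -0.0], [0.241, 0.97, 0.0], [0.0, -0.0, -1.0]]
force: [-0.2, 0.0, -0.8]
opening: 0.619
grasp_force: 30.0
```

No contact yet, so I'll creep further.

Request:
move_arm:
  increments:
    - {"xyz":[0,0,0.4],"roll":0,"grip":50}
    - {"xyz":[0,0,0],"roll":0,"grip":50}
    - {"xyz":[0,0,0],"roll":0,"grip":50}

```text
time_s: 8.07
position: [0.5461, -0.0519, 0.042]
tcp_rot: [[-0.97, 0.241, 0.0], [0.241, 0.97, -0.0], [-0.0, -0.0, -1.0]]
force: [-0.2, -0.1, 2.0]
opening: 0.617
grasp_force: 30.0
```

Request:
move_arm:
  increments:
    - {"xyz":[0,0,0.4],"roll":0,"grip":50}
    - {"xyz":[0,0,0],"roll":0,"grip":50}
    - {"xyz":[0,0,0],"roll":0,"grip":50}

```text
time_s: 8.32
position: [0.5461, -0.0519, 0.042]
tcp_rot: [[-0.97, 0.241, 0.0], [0.241, 0.97, -0.0], [-0.0, -0.0, -1.0]]
force: [-1.3, 0.6, 5.7]
opening: 0.623
grasp_force: 30.0
```

The rim is down, with contact at the expected height. Releasing.

Request:
move_arm:
  increments:
    - {"xyz":[0,0,0],"roll":0,"grip":66}
    - {"xyz":[0,0,0],"roll":0,"grip":75}
    - {"xyz":[0,0,0],"roll":0,"grip":90}
    - {"xyz":[0,0,0],"roll":0,"grip":100}
    - {"xyz":[0,0,0],"roll":0,"grip":100}

```text
time_s: 8.73
position: [0.5461, -0.0519, 0.0412]
tcp_rot: [[-0.97, 0.241, -0.0], [0.241, 0.97, 0.0], [0.0, 0.0, -1.0]]
force: [0.1, 0.1, 0.3]
opening: 0.875
grasp_force: 0.0
```

Request:
move_arm:
  increments:
    - {"xyz":[0,0,0],"roll":0,"grip":100}
    - {"xyz":[0,0,-5],"roll":0,"grip":100}
    - {"xyz":[0,0,-12],"roll":0,"grip":100}
    - {"xyz":[0,0,-20],"roll":0,"grip":100}
    - {"xyz":[0,0,-25],"roll":0,"grip":100}

```text
time_s: 9.15
position: [0.5449, -0.0516, 0.1031]
tcp_rot: [[-0.97, 0.242, -0.004], [0.242, 0.97, 0.001], [0.004, 0.0, -1.0]]
force: [0.2, -1.2, 0.4]
opening: 0.996
grasp_force: 0.0
```

Request:
move_arm:
  increments:
    - {"xyz":[0,0,-30],"roll":0,"grip":100}
    - {"xyz":[0,0,-30],"roll":0,"grip":100}
    - {"xyz":[0,0,-20],"roll":0,"grip":100}
    - {"xyz":[0,0,-8],"roll":0,"grip":100}
    - {"xyz":[0,0,0],"roll":0,"grip":100}

```text
time_s: 9.57
position: [0.5474, -0.0522, 0.1937]
tcp_rot: [[-0.97, 0.241, 0.005], [0.241, 0.97, -0.001], [-0.005, -0.0, -1.0]]
force: [0.6, -0.7, 0.9]
opening: 1.004
grasp_force: 0.0
```

```bash
python3 -c "
from h import *
im,d=bot.capture('scene'); cv2.imwrite('pics/s3.png',im[:,:,::-1])
for l in('blue_mid','green_mid','yellow_mid'):
 for r in bot.trace(l,'scene'):
  P=cloud(r['mask'],d,'scene'); print(l,r['conf'],P.max(0),circ(P[P[:,2]>.072]))
s=bot.read_state();print(s['time_s'],s['position'],s['force'],s['opening'])"
```

```text
blue_mid 0.89 [ 0.57534374 -0.02262769  0.08908069] (0.5478, -0.0522, 0.0285)
green_mid 0.62 [0.57603079 0.30842809 0.08343227] (0.5476, 0.28, 0.029)
yellow_mid 0.8 [ 0.59422939 -0.01434842  0.27052906] (0.5235, -0.1496, 0.1527)
9.7667 [ 0.54486053 -0.05155261  0.18978078] [ 0.2059097  -0.42349256  0.30208307] 1.0013319810616752
```

View pics/s3.png

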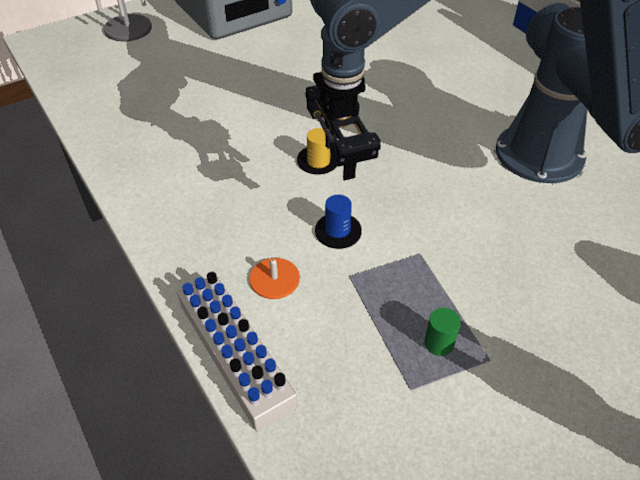

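Blue stands upright over the black stand's peg at (338,217), with its rim on the dish. Green (442,331) and yellow (318,148) have not moved, and the arm is clear.

```bash
python3 -c "
from rig import bot
print(bot.hand_in())"
```

```text
the job is handed in; nothing more can be done
None
```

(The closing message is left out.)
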